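# Raise the sash of a small bench hood to the pointer

### The job

Open the small bench hood to its working height: with the fingertips under the lip, push the clear sash up until the lip's front edge is level with the tip of the pointer clip on the right-hand post, then take the hand away so that the sash stays there. Only push it, do not pinch the lip, and leave the bottle, brass weight, vial and reel where they stand.

Things in the scene. Friction and masses are not known exactly. Their poses are not given: they have to be found in the camera images.
- hood: Fixed white bench hood, 270 wide, 100 deep, clear sides, roof 231 mm up; two aluminium guide posts (30 mm square, 405 tall, 120 mm left and right of the middle) in front, their fronts at x = -8 mm. Origin: desk level, below the middle of the sash's front face; x into the hood, y to its left, z up. A white kick plate (to z = 81 mm, at x = +6 mm) closes the front below the sash; before it is free.
- sash (a joint): Height of the clear sash (208 mm wide, 150 mm high) above its shut position, in m: 0 shut, 0.16 top stop; it starts at 0. Straight up along the posts. It is counterweighted by two dark blocks in the posts and stays where it is left; moving it takes about 2 to 5 N up or down.
- lip_front (a point): Middle of the front edge of the sash's lip, halfway up its 12 mm thickness. The lip is an aluminium strip 190 mm long (along y) that sticks out 28 mm ahead of the sash at its foot; its underside is 6 mm below this point (85 mm above the desk when shut), its top 6 mm above. Axes as the hood's.
- lip_bottom (a point): Middle of the flat underside of the lip, 14 mm behind its front edge: where to push up. Axes as the hood's.
- pointer_tip (a point): Tip of the steel pointer: a 12 mm cone on a dark clip (34 x 9 x 18 mm, round steel screw head) on the front of the right-hand post, sticking out to 24 mm ahead of the sash. It points sideways at the path of the lip's right-hand end, 6 mm from it. Set anew each time, 171 to 236 mm above the desk; fixed while you work. Axes as the hood's.
- bottle: White sample bottle with black cap, 52 mm wide, 87 mm tall, loose, standing inside the hood; origin under its foot.
- check_weight: Brass check weight with a knob, 38 mm wide, 45 mm tall, loose, inside the hood; origin under its foot.
- vial: Glass vial with a cap, 28 mm wide, 65 mm tall, loose on the desk to the left of the hood; origin under its foot.
- reel: Reel of solder wire with green flanges, 50 mm wide, 34 mm tall, loose on the desk to the right of the hood; origin under its foot.

How it is judged:
By the outcome, as a careful person would: the job done as asked, in the order asked, and still so for the second after the job is handed in, with the robot touching nothing.
It also fails if it takes over 40 s, if anything falls off the work surface, if the arm or the gripper's body presses on something with over 40 N, if the wrist force passes 120 N, or if a joint passes its speed limit or range.

### The arm

A 6-joint arm with a two-finger parallel gripper is mounted at the origin on a cart in front of the work surface, level with it; the furniture and walls round the work are solid. World frame = base frame: x ahead of the robot, y to its left, z up, the work surface at z = 0. Lengths are in m, angles in rad, forces in N, time in s.
With the tool pointing down it reaches from about 0.225 to 0.725 m from the base axis. Payload 3.1 kg.
Tool frame: the origin (TCP) lies midway between the tips of the shut fingers; the grasp point (between the pads) lies 19 mm behind it (env.grip_point_offset is the distance from the TCP to the grasp point, in m); z points along the fingers, y is the line along which they close (so a half turn about z gives the same grasp; the last joint's range is limited). The gripper opens to 85 mm and grips with 20 to 120 N. Pads are 22 mm wide; open, the fingers measure 114 mm over their backs; the gripper's body (76 mm by 85 mm) begins 54 mm behind the grasp point. The pads swing forward as they close: fully open they stand 13 mm farther back than shut.
Start: joints at [-1.337, 0.048, 0.099, 1.622, 0, 1.443], TCP at [0.186, -0.491, 0.231] pointing down, gripper open.
Joint ranges: [-2.91, 2.91], [-0.99, 1.94], [-1.21, 1.42], [-2.12, 2.29], [-1.49, 1.47], [-3.14, 3.14]. Speed limits (rad/s): [2.79, 2.79, 3.14, 3.14, 3.14, 3.14].

### API

Orientations are given as a rotation vector (axis times angle).
In Python, from plant import env gives the robot as it stands.
- The arm moves only by the shell command python3 steer.py 'ROWS' [OPENING]. ROWS is rows parted by semicolons, their numbers by spaces, 1 to 20 of them, each of 6 numbers: dx, dy, dz in m, then a rotation vector rx, ry, rz in rad; each row shifts and turns the commanded pose from where the row before left it, along the tool's axes as they then stand; what a row does not reach is not made up. A row lasts 1/10 s, in which the tool goes at most 0.05 m and 0.15 rad, less where a joint would pass 70% of its speed; a pose out of reach is approached as far as the arm can. OPENING is the finger opening in m, set as the command begins (- or left out keeps the last). The fingers move at their own pace and stop on an object; the grip force is fixed at half the most. Time passes only in rows, so rows that do not move let the fingers close. It prints the time, the measured TCP pose, the force, the opening and the grip force at its end.
- env.sense(): the state, without advancing time (a new reading comes with each control period).
- env.snapshot(name): name is "scene" or "top" or "wrist"; returns a dict with "pixels" (384x512x3 uint8, blue, green, red), "mtx" (3x3 intrinsics, pixels), "k1" (the pictures are not rectified: a ray, as slopes to the right and down, at radius r is drawn at 1 + k1 r^2 times it, then the intrinsics apply), "R" (3x3) and "t" (3): a world point X has camera coordinates R X + t. Camera axes: x right, y down, z forward; pixel columns grow to the right and rows downward; lengths in m; the calibration is good to about 2 mm. A picture is of the moment at which its call begins. There is no depth.
- env.close_job(): hands the job in; it is judged then, once.
The state is a dict: "time_s": time; "joint_pos": joint angles; "qvel": joint speeds; "joint_torque": joint torques, N m; "eef_pos": TCP position; "orientation": TCP orientation; "contact_force": force on the tool from outside, world axes, zero at the start; "wrist_torque": the same for the moment, N m; "width": finger opening in m; "gripper_force": force on a finger pad.
Only numpy, scipy, OpenCV 4.12 (cv2) and the standard library are available. Lean on these libraries where they do the work, as an engineer would, in place of code of your own. Each camera call takes 0.05 s, during which the arm holds its last target. There are 200 camera calls.

## Working session

There is one attempt and no reset: what is moved stays moved. The work goes in short steps, Python scripts to look and compute and a shell command to move; the robot and the scene stay as the last step left them, time stands still between calls to the robot, and variables do not carry over. Pictures are saved under pics/ and viewed, at most 10 in all, crops included, and the job is handed in when it is done.

```bash
ls; mkdir -p pics; python3 - <<'E'
from plant import env
import cv2,numpy as np
for n in ["scene","top"]:
    s=env.snapshot(n); cv2.imwrite(f"pics/{n}0.png",s["pixels"])
    np.savez(f"pics/{n}0.npz",**s)
    print(n,s["mtx"].tolist(),s["k1"],(-s["R"].T@s["t"]).round(3),s["R"].round(3).tolist())
o=env.sense();print(o["time_s"],o["eef_pos"],o["orientation"],o["width"])
E
```

```text
pics
plant.py
steer.py
scene [[482.7616814413599, 0.0, 258.19249644014474], [0.0, 482.7616814413599, 182.19427016092544], [0.0, 0.0, 1.0]] -0.06264570663429658 [-0.463  0.328  0.828] [[-0.153, -0.988, 0.022], [-0.512, 0.06, -0.857], [0.845, -0.142, -0.515]]
top [[477.61409989780793, 0.0, 248.76432282162781], [0.0, 477.61409989780793, 199.06512557848305], [0.0, 0.0, 1.0]] -0.1285341792537603 [0.27  0.06  1.328] [[0.172, -0.985, 0.002], [-0.947, -0.166, -0.276], [0.272, 0.045, -0.961]]
0.1 [ 0.18567738 -0.49046497  0.23021513] [-3.08819645e+00 -5.64860222e-01  2.15903236e-04] 0.08547897637444897
```

View pics/scene0.png

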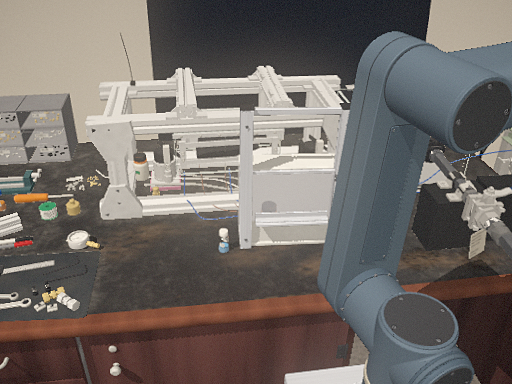

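View pics/top0.png

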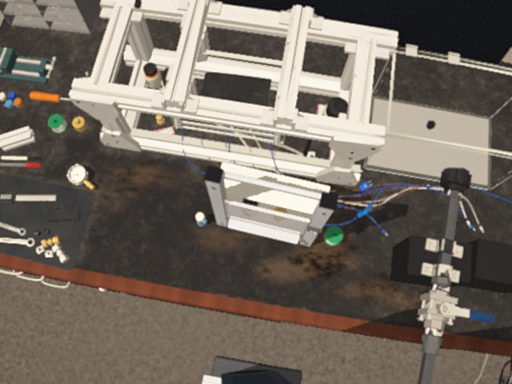

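The scene view shows the left post at about col 247, with the arm hiding the right one. The top view shows the hood at about (270,200), its lip at about (262,232), the vial at (201,219) and the reel at (333,235). I'll zoom in on the top view.

```bash
cat > h.py <<'E'
import numpy as np,cv2
from scipy.optimize import least_squares
def load(f): return dict(np.load(f))
def proj(s,X):
    c=np.atleast_2d(X)@s["R"].T+s["t"]; p=c[:,:2]/c[:,2:]
    p=p*(1+s["k1"]*(p**2).sum(1,keepdims=True))
    return p@s["mtx"][:2,:2].T+s["mtx"][:2,2]
def ray(s,uv):
    q=(np.asarray(uv,float)-s["mtx"][:2,2])/s["mtx"][0,0]; p=q.copy()
    for _ in range(20): p=q/(1+s["k1"]*(p@p))
    return -s["R"].T@s["t"], s["R"].T@np.r_[p,1]
def onz(s,uv,z):
    c,d=ray(s,uv); return c+d*(z-c[2])/d[2]
def tri(obs):
    A=[];b=[]
    for s,uv in obs:
        c,d=ray(s,uv); d/=np.linalg.norm(d); P=np.eye(3)-np.outer(d,d); A.append(P); b.append(P@c)
    x=np.linalg.lstsq(np.vstack(A),np.hstack(b),rcond=None)[0]
    return x,[proj(s,x)[0]-uv for s,uv in obs]
E
python3 - <<'E'
from h import *
s=load("pics/top0.npz"); im=s["pixels"][150:270,180:360]
cv2.imwrite("pics/top0c.png",cv2.resize(im,None,fx=4.4,fy=4.4,interpolation=cv2.INTER_CUBIC))
print(proj(s,[[.186,-.491,.23],[0,0,0],[.3,0,0],[.5,0,0]]))
E
```

```text
[[482.33441593 409.10989089]
 [252.58421645 441.29318407]
 [271.45421599 327.15391811]
 [282.94230257 255.32674727]]
```

View pics/top0c.png

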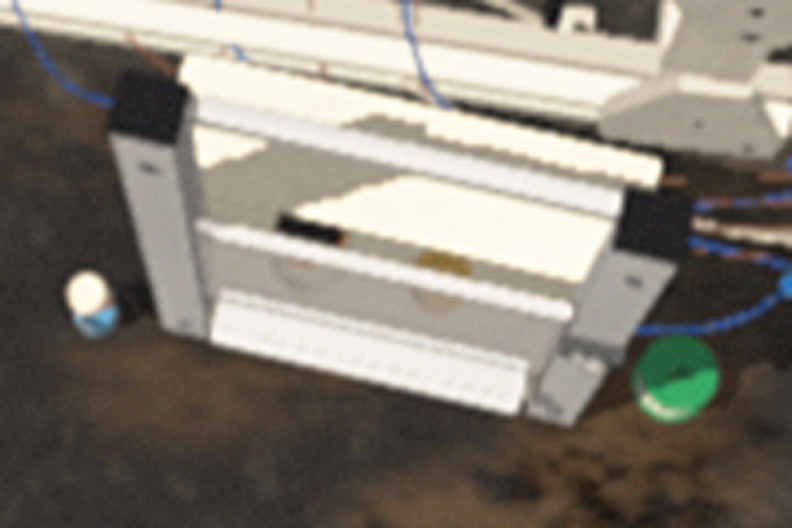

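The crop shows the post tops at (110–190,75–142) and (614–690,190–262), the lip quad at (211,338)–(520,413), and the clip on the right post at about (585,355). I'll fit the hood pose using the known dimensions.

```bash
cat >> h.py <<'E'
from scipy.spatial.transform import Rotation as Ro
def to(target=None,R1=None):
    "tool-axis shift to a world TCP target, and tool-axis rotation vector to R1"
    from plant import env
    o=env.sense(); R=Ro.from_rotvec(o["orientation"])
    print("t",o["time_s"],"p",o["eef_pos"].round(4),"F",np.round(o["contact_force"],1),"q",np.round(o["joint_pos"],2))
    if target is not None: print("shift",R.inv().apply(np.array(target)-o["eef_pos"]).round(4))
    if R1 is not None: r=(R.inv()*R1).as_rotvec(); print("rot",r.round(4),np.linalg.norm(r))
    return o,R
E
python3 - <<'E'
from h import *
from plant import env
o,R=to([.25,-.2,.25]); to([.33,.05,.25])
yaw=-.062
to(None,Ro.from_matrix(np.array([[-1,0,0],[0,1,0],[0,0,-1]]).T))   # down, tool x back
s=env.snapshot("wrist"); C=-s["R"].T@s["t"]
print("cam in tool",R.inv().apply(C-o["eef_pos"]).round(3), R.inv().apply(s["R"][2]).round(3),s["mtx"][0,0],s["k1"])
print(R.as_matrix().round(3).tolist())
E
```

```text
t 0.1 p [ 0.1857 -0.4905  0.2302] F [-0.   0.1 -1.3] q [-1.34  0.05  0.1   1.62 -0.    1.44]
shift [ 0.163  -0.2489 -0.0192]
t 0.1 p [ 0.1857 -0.4905  0.2302] F [-0.   0.1 -1.3] q [-1.34  0.05  0.1   1.62 -0.    1.44]
shift [ 0.3263 -0.4544 -0.0187]
t 0.1 p [ 0.1857 -0.4905  0.2302] F [-0.   0.1 -1.3] q [-1.34  0.05  0.1   1.62 -0.    1.44]
rot [-2.0000e-04 -3.1000e-03 -2.7798e+00] 2.779773637535591
cam in tool [ 0.076 -0.    -0.142] [-0.298 -0.001  0.954] 331.81972990994973 -0.04097859811015895
[[0.935, 0.354, -0.001], [0.354, -0.935, 0.002], [0.0, -0.002, -1.0]]
```

```bash
python3 steer.py '.01 -.015 0 0 0 0;.02 -.03 0 0 0 0;.02 -.03 -.004 0 0 0;.02 -.03 -.004 0 0 0;.02 -.03 -.004 0 0 0;.02 -.03 -.004 0 0 0;.02 -.03 -.003 0 0 0;.02 -.03 0 0 0 0;.02 -.03 0 0 0 0;.03 -.025 -.005 0 0 0;.03 -.025 -.005 0 0 0;.03 -.025 -.005 0 0 0;.03 -.025 -.005 0 0 0;.03 -.025 -.005 0 0 0;.03 -.025 -.005 0 0 0;.03 -.02 0 0 0 0;.02 -.01 0 0 0 0;0 0 0 0 0 0;0 0 0 0 0 0' 0
python3 - <<'E'
from h import *
Y=-.062; z=np.array([np.cos(Y),np.sin(Y),0]); x=np.array([0,0,1.])
R1=Ro.from_matrix(np.c_[x,np.cross(z,x),z])*Ro.from_rotvec([0,0,-.12])
to([.4,.06,.28],R1)
E
```

```text
time_s: 2.05
eef_pos: [0.4056, 0.0575, 0.2798]
orientation: [3.09, 0.567, -0.003]
contact_force: [0.2, -0.2, -0.2]
width: 0.0
gripper_force: 0.0
t 2.05 p [0.4056 0.0575 0.2798] F [ 0.2 -0.2 -0.2] q [-0.02 -0.23 -0.06  1.74 -0.    2.76]
shift [-0.0043 -0.0043 -0.0002]
rot [-0.4242  1.5194  0.2396] 1.5955946959889435
```

```bash
python3 steer.py '0 0 0 -.0353 .1266 .02;0 0 0 -.0353 .1266 .02;0 0 0 -.0353 .1266 .02;0 0 0 -.0353 .1266 .02;0 0 0 -.0353 .1266 .02;0 0 0 -.0353 .1266 .02;0 0 0 -.0353 .1266 .02;0 0 0 -.0353 .1266 .02;0 0 0 -.0353 .1266 .02;0 0 0 -.0353 .1266 .02;0 0 0 -.0353 .1266 .02;0 0 0 -.0353 .1266 .02;0 0 0 0 0 0;0 0 0 0 0 0'
python3 - <<'E'
from h import *
from plant import env
Y=-.062; z=np.array([np.cos(Y),np.sin(Y),0]); x=np.array([0,0,1.])
R1=Ro.from_matrix(np.c_[x,np.cross(z,x),z])*Ro.from_rotvec([0,0,-.12])
to([.4,.06,.28],R1)
s=env.snapshot("wrist"); np.savez("pics/w1.npz",**s); cv2.imwrite("pics/w1.png",s["pixels"])
E
```

```text
time_s: 3.45
eef_pos: [0.5612, 0.121, 0.3112]
orientation: [2.261, 0.056, 1.91]
contact_force: [-0.5, -0.3, 1.1]
width: -0.0002
gripper_force: 0.0
t 3.45 p [0.5612 0.121  0.3112] F [-0.5 -0.3  1.1] q [ 0.33 -0.99 -1.15  0.02 -0.44  3.05]
shift [-0.0672  0.0691 -0.1463]
rot [0.03   0.1646 0.0399] 0.17199610179166824
```

View pics/w1.png

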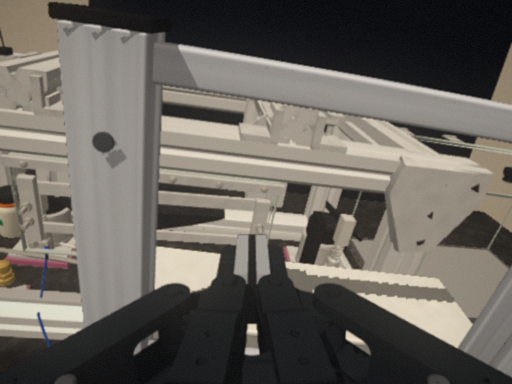

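The level pose at that height is out of reach: joints 2 and 3 are at their limits, and the wrist view shows the fingers past the left post's top. I'll back out while pitching down, and log poses to identify the arm's geometry.

```bash
cat > log.py <<'E'
from plant import env
import json
o=env.sense()
open("log.txt","a").write(json.dumps([list(map(float,o[k])) for k in("joint_pos","eef_pos","orientation")])+"\n")
E
python3 log.py; python3 steer.py '0 0 -.02 0 -.08 0;0 0 -.03 0 -.12 0;0 0 -.03 0 -.12 0;0 0 0 0 0 0' ; python3 log.py;  python3 steer.py '0 0 -.03 0 -.12 0;0 0 -.03 0 -.12 0;0 0 0 0 0 0';python3 log.py
python3 steer.py '.02 0 0 0 -.05 0;.04 0 0 0 -.1 0;.04 0 0 0 -.1 0;0 0 0 0 0 0';python3 log.py; cat log.txt
```

```text
time_s: 3.9
eef_pos: [0.5174, 0.1097, 0.3533]
orientation: [2.488, 0.084, 1.57]
contact_force: [0.8, 0.7, 2.1]
width: 0.0001
gripper_force: 0.0
time_s: 4.2
eef_pos: [0.4763, 0.0829, 0.3788]
orientation: [2.648, 0.123, 1.276]
contact_force: [1.7, 0.6, 1.2]
width: 0.0001
gripper_force: 0.0
time_s: 4.6
eef_pos: [0.5572, 0.0827, 0.4394]
orientation: [2.781, 0.128, 0.934]
contact_force: [-0.8, 0.4, -0.9]
width: -0.0001
gripper_force: 0.0
[[0.3289960136998945, -0.9901770261757111, -1.140982429883564, 0.01605493172074644, -0.4385726583869733, 3.0524030112330336], [0.5621308600858673, 0.12112547155099271, 0.31794424613812017], [2.2551135857694327, 0.0514391875689613, 1.9201833733540248]]
[[0.3360318437411149, -0.9901945258291376, -0.8359629582612825, 0.6328228958395056, -0.43875878168155485, 3.1407534348206148], [0.5173657686053522, 0.10968826040567471, 0.3533448905728273], [2.4884333463326658, 0.08400665396681684, 1.5702734306354906]]
[[0.25048365225833524, -0.9020547160939578, -0.5849140807695403, 1.017249241126607, -0.33844191974966453, 3.14071046734049], [0.47625564507520707, 0.08285104885891735, 0.3787927324246452], [2.6478904795022054, 0.12290818012631474, 1.2756373290398575]]
[[0.18079795685912564, -0.3911324135092466, -0.04144507214431775, 1.2927801432441655, -0.2752821273853049, 3.1407193762053773], [0.5571594965309492, 0.08272949093405176, 0.43944483302854886], [2.7809077698389304, 0.12775035115567326, 0.9336247230145472]]
```

```bash
cat > kin.py <<'E'
from h import *
import json
B=np.array([[0,0,1],[0,1,0],[-1,0,0]]).astype(float)  # tool z along arm x, tool x down
def fk(p,q):
    x0,h,ax,az,bx,bz,w,d,l,s5,s6,o1=p
    r=Ro.from_euler("z",q[0]+o1); r2=r*Ro.from_euler("y",q[1]); r3=r*Ro.from_euler("y",q[1]-q[2]); r4=r*Ro.from_euler("y",q[1]-q[2]+q[3])
    r5=r4*Ro.from_euler("z",np.sign(s5)*q[4]); r6=r5*Ro.from_euler("x",np.sign(s6)*q[5])*Ro.from_matrix(B)
    P=r.apply([x0,l,h])+r2.apply([ax,0,az])+r3.apply([bx,0,bz])+r4.apply([w,0,0])+r5.apply([d,0,0])
    return P,r6
D=[([-1.337,.048,.099,1.622,0,1.443],[.1857,-.4905,.2302],[-3.08819645,-.564860222,.0002])]+[json.loads(l) for l in open("log.txt")]
def fit():
    best=None
    for s5 in(1,-1):
        for s6 in(1,-1):
            F=lambda p:np.hstack([np.r_[fk(np.r_[p[:9],s5,s6,p[9]],q)[0]-P,.1*(fk(np.r_[p[:9],s5,s6,p[9]],q)[1].inv()*Ro.from_rotvec(o)).as_rotvec()] for q,P,o in D]+[1e-3*(p-p0)])
            p0=np.array([0,.25,0,.25,.25,0,.1,.15,0,0])
            r=least_squares(F,p0)
            if best is None or r.cost<best[0]: best=(r.cost,np.r_[r.x[:9],s5,s6,r.x[9]],(F(r.x)[:-10].reshape(-1,6)*1e3).round(1))
    return best
if __name__=="__main__":
    c,p,e=fit(); print(p.round(4)); print(e.tolist()); np.save("kin.npy",p)
E
python3 kin.py
```

```text
[-2.600e-03  2.249e-01  4.000e-04  3.891e-01  5.055e-01  2.210e-02
  1.156e-01  3.156e-01  6.700e-02  1.000e+00  1.000e+00 -0.000e+00]
[[-0.0, 0.0, 0.0, 0.2, 0.0, -0.0], [0.0, -0.0, -0.0, 0.0, 0.0, -0.0], [0.0, -0.0, 0.0, 0.0, 0.0, -0.0], [-0.1, -0.0, 0.0, 0.0, 0.0, -0.0], [0.1, 0.0, -0.1, 0.0, 0.0, -0.0]]
```

```bash
cat >> kin.py <<'E'
lo=np.array([-2.91,-.97,-1.19,-2.1,-1.47,-3.13]); hi=np.array([2.91,1.92,1.4,2.27,1.45,3.13])
PAR=np.load("kin.npy") if __name__!="__main__" else None
def ik(P,R,q0=None):
    best=None
    for s in ([q0] if q0 is not None else [[.1,-.9,-1,.3,0,3],[.5,-.9,-1,.3,-.8,2.8],[-.5,-.9,-1,.3,.8,2.8],[.1,-.5,-.8,.3,0,-3],[.1,-.5,-.8,.3,0,0]]):
        F=lambda q:(lambda f:np.r_[f[0]-P,.1*(f[1].inv()*R).as_rotvec()])(fk(PAR,q))
        r=least_squares(F,np.clip(s,lo+.01,hi-.01),bounds=(lo,hi),max_nfev=60)
        if best is None or r.cost<best.cost: best=r
        if best.cost<1e-9: break
    return best.x,np.sqrt(2*best.cost)
def tool(yaw,pitch,roll):
    "tool z at world yaw, pitch down; roll 0: tool x down; pi: tool x up"
    return Ro.from_euler("ZYX",[yaw,pitch,roll])*Ro.from_matrix(B)
E
python3 - <<'E'
from kin import *
for roll in (3.0,0,1.57,-1.57):
  for pitch in np.radians([0,15,30]):
    row=[]
    for yaw in np.radians([-60,-45,-20,0,20,45,60]):
        e=[ik(np.array(P),tool(yaw-.062,pitch,roll))[1]*1e3 for P in ([.55,.065,.075],[.55,.065,.22])]
        row.append("%.0f/%.0f"%tuple(e))
    print(roll,round(pitch,2),row)
E
```

```text
3.0 0.0 ['0/3', '0/0', '0/6', '6/34', '6/32', '0/0', '7/7']
3.0 0.26 ['0/0', '0/0', '1/0', '29/16', '26/15', '0/0', '0/0']
3.0 0.52 ['0/0', '0/0', '0/0', '7/1', '5/0', '0/0', '0/0']
0 0.0 ['0/3', '0/0', '0/6', '6/34', '6/32', '0/0', '7/7']
0 0.26 ['0/0', '0/0', '1/0', '29/16', '26/15', '0/0', '0/0']
0 0.52 ['0/0', '0/0', '0/0', '7/1', '5/0', '0/0', '0/0']
1.57 0.0 ['0/3', '0/0', '0/6', '6/34', '6/32', '0/0', '7/7']
1.57 0.26 ['0/0', '0/0', '1/0', '29/16', '26/15', '0/0', '0/0']
1.57 0.52 ['0/0', '0/0', '0/0', '7/1', '5/0', '0/0', '0/0']
-1.57 0.0 ['0/3', '0/0', '0/6', '6/34', '6/32', '0/0', '7/7']
-1.57 0.26 ['0/0', '0/0', '1/0', '29/16', '26/15', '0/0', '0/0']
-1.57 0.52 ['0/0', '0/0', '0/0', '7/1', '5/0', '0/0', '0/0']
```

```bash
python3 - <<'E'
from kin import *
H=np.array([.5558,.0646,0]); hy=-.062
for yaw in np.radians([-32,-38,-44]):
  for pitch in (.05,.12):
    R=tool(yaw+hy,pitch,3.0); z=R.apply([0,0,1])
    T=H+Ro.from_euler("z",hy).apply([-.01,0.01,0])
    out=[]
    for back in (0,.06,.1,.15):
        r=[]
        for h in (.065,.1,.16,.225,.3,.38):
            q,e=ik(T-back*np.r_[z[:2],0]+[0,0,h],R); r.append("%.0f"%(e*1e3))
            if (back,h) in((0,.065),(0,.225),(.1,.065)): print(back,h,q.round(2))
        out.append((back,r))
    print(round(np.degrees(yaw)),pitch,out)
E
```

```text
0 0.065 [ 0.55  0.38 -0.98 -1.24 -1.17  3.12]
0 0.225 [ 0.55 -0.26 -1.05 -0.67 -1.17  3.12]
0.1 0.065 [ 0.81  0.27 -1.02 -0.95 -1.42 -2.94]
-32 0.05 [(0, ['0', '0', '0', '0', '0', '0']), (0.06, ['0', '0', '0', '0', '0', '0']), (0.1, ['0', '0', '0', '0', '0', '0']), (0.15, ['5', '5', '5', '5', '5', '5'])]
0 0.065 [ 0.55  0.21 -1.01 -0.92 -1.15 -3.01]
0 0.225 [ 0.55 -0.36 -1.02 -0.36 -1.15 -3.01]
0.1 0.065 [ 0.8   0.08 -1.01 -0.39 -1.38 -2.6 ]
-32 0.12 [(0, ['0', '0', '0', '0', '0', '0']), (0.06, ['0', '0', '0', '0', '0', '0']), (0.1, ['0', '0', '0', '0', '0', '0']), (0.15, ['0', '0', '0', '0', '0', '0'])]
0 0.065 [ 0.58  0.39 -0.91 -1.11 -1.3  -3.1 ]
0 0.225 [ 0.58 -0.17 -0.96 -0.61 -1.3  -3.1 ]
0.1 0.065 [ 0.82  0.17 -0.84  0.02 -1.47 -2.25]
-38 0.05 [(0, ['0', '0', '0', '0', '0', '0']), (0.06, ['0', '0', '0', '0', '0', '0']), (0.1, ['4', '4', '4', '4', '4', '4']), (0.15, ['0', '0', '0', '0', '0', '0'])]
0 0.065 [ 0.58  0.23 -0.93 -0.73 -1.28 -2.87]
0 0.225 [ 0.58 -0.26 -0.92 -0.23 -1.28 -2.87]
0.1 0.065 [ 0.81  0.18 -0.75  0.38 -1.45 -1.98]
-38 0.12 [(0, ['0', '0', '0', '0', '0', '0']), (0.06, ['0', '0', '0', '0', '0', '0']), (0.1, ['0', '0', '0', '0', '0', '0']), (0.15, ['0', '0', '0', '0', '0', '0'])]
0 0.065 [ 0.6   0.39 -0.83 -0.88 -1.42 -2.95]
0 0.225 [ 0.6  -0.1  -0.86 -0.43 -1.42 -2.95]
0.1 0.065 [ 0.82  0.65 -0.26  1.64 -1.47 -0.72]
-44 0.05 [(0, ['0', '0', '0', '0', '0', '0']), (0.06, ['5', '5', '5', '5', '5', '5']), (0.1, ['1', '1', '1', '1', '1', '1']), (0.15, ['0', '0', '0', '0', '2', '5'])]
0 0.065 [ 0.59  0.24 -0.81 -0.36 -1.38 -2.61]
0 0.225 [ 0.59 -0.17 -0.78  0.07 -1.38 -2.61]
0.1 0.065 [ 0.81  0.47 -0.4   1.24 -1.43 -1.18]
-44 0.12 [(0, ['0', '0', '0', '0', '0', '0']), (0.06, ['0', '0', '0', '0', '0', '0']), (0.1, ['0', '0', '0', '0', '0', '0']), (0.15, ['0', '0', '0', '0', '0', '0'])]
```

```bash
R='0 0 0 0 0 -.148'
python3 steer.py '0 0 0 0 0 -.15;0 0 0 0 0 -.15;0 0 0 0 0 -.15;0 0 0 0 0 -.15;0 0 0 0 0 -.15;0 0 0 0 0 -.15;0 0 0 0 0 -.15;0 0 0 0 0 -.15;0 0 0 0 0 -.15;0 0 0 0 0 -.15;0 0 0 0 0 -.15;0 0 0 0 0 -.15;0 0 0 0 0 -.15;0 0 0 0 0 -.15;0 0 0 0 0 -.15;0 0 0 0 0 -.15;0 0 0 0 0 -.15;0 0 0 0 0 -.15;0 0 0 0 0 -.15;0 0 0 0 0 -.15' >/dev/null
python3 steer.py '0 0 0 0 0 -.15;0 0 0 0 0 -.15;0 0 0 0 0 -.15;0 0 0 0 0 -.15;0 0 0 0 0 -.15;0 0 0 0 0 -.15;0 0 0 0 0 -.15;0 0 0 0 0 -.15;0 0 0 0 0 -.15;0 0 0 0 0 -.15;0 0 0 0 0 -.15;0 0 0 0 0 -.15;0 0 0 0 0 -.15;0 0 0 0 0 -.15;0 0 0 0 0 -.15;0 0 0 0 0 -.15;0 0 0 0 0 -.15;0 0 0 0 0 -.15'
cat > plan.py <<'E'
from kin import *
H=np.array([.5558,.0646,0]); hy=-.062
def path(P1,R1,n=10):
    o,R0=to(P1,R1); P0=o["eef_pos"]; q=o["joint_pos"]; rv=(R0.inv()*R1).as_rotvec()
    for i in range(1,n+1):
        qn,e=ik(P0+(np.array(P1)-P0)*i/n,R0*Ro.from_rotvec(rv*i/n),q); dq=abs(qn-q).max(); q=qn
        print(i,"%.1f"%(e*1e3),q.round(2),"dq %.2f"%dq)
def tgt(back,h,yaw=-32,pitch=.12,roll=np.pi,hx=-.010,y=.01):
    R=tool(np.radians(yaw)+hy,pitch,roll); z=R.apply([0,0,1])
    return H+Ro.from_euler("z",hy).apply([hx,y,0])-back*np.r_[z[:2],0]+[0,0,h],R
E
python3 -c "
from plan import *
for b,h in ((.1,.38),(.1,.3)): path(*tgt(b,h))"
```

```text
time_s: 8.4
eef_pos: [0.547, 0.0823, 0.4378]
orientation: [2.862, -0.705, 1.041]
contact_force: [-0.8, 0.2, -0.2]
width: 0.0001
gripper_force: 0.0
t 8.4 p [0.547  0.0823 0.4378] F [-0.8  0.2 -0.2] q [ 0.18 -0.42 -0.06  1.3  -0.28 -2.57]
shift [-0.1111 -0.0036 -0.0126]
rot [-0.2339  0.7925 -0.0289] 0.8267931140160061
1 0.0 [ 0.25 -0.48 -0.15  1.23 -0.38 -2.53] dq 0.11
2 0.0 [ 0.33 -0.52 -0.23  1.17 -0.49 -2.49] dq 0.11
3 0.0 [ 0.4  -0.56 -0.31  1.11 -0.61 -2.46] dq 0.11
4 0.0 [ 0.47 -0.59 -0.38  1.05 -0.72 -2.43] dq 0.12
5 0.0 [ 0.54 -0.61 -0.45  0.99 -0.84 -2.4 ] dq 0.12
6 0.0 [ 0.61 -0.62 -0.51  0.93 -0.96 -2.38] dq 0.12
7 0.0 [ 0.66 -0.62 -0.57  0.87 -1.07 -2.37] dq 0.11
8 0.0 [ 0.72 -0.61 -0.62  0.79 -1.18 -2.37] dq 0.11
9 0.0 [ 0.76 -0.6  -0.68  0.69 -1.28 -2.39] dq 0.10
10 0.0 [ 0.8  -0.59 -0.75  0.53 -1.38 -2.46] dq 0.16
t 8.4 p [0.547  0.0823 0.4378] F [-0.8  0.2 -0.2] q [ 0.18 -0.42 -0.06  1.3  -0.28 -2.57]
shift [-0.1602  0.0073  0.0496]
rot [-0.2339  0.7925 -0.0289] 0.8267931140160061
1 0.0 [ 0.25 -0.48 -0.17  1.22 -0.38 -2.53] dq 0.11
2 0.0 [ 0.33 -0.54 -0.27  1.14 -0.49 -2.49] dq 0.11
3 0.0 [ 0.4  -0.58 -0.37  1.07 -0.61 -2.46] dq 0.11
4 0.0 [ 0.47 -0.61 -0.46  1.   -0.72 -2.43] dq 0.12
5 0.0 [ 0.54 -0.63 -0.54  0.92 -0.84 -2.4 ] dq 0.12
6 0.0 [ 0.61 -0.64 -0.61  0.85 -0.96 -2.38] dq 0.12
7 0.0 [ 0.66 -0.63 -0.68  0.76 -1.07 -2.37] dq 0.11
8 0.0 [ 0.72 -0.61 -0.75  0.66 -1.18 -2.37] dq 0.11
9 0.0 [ 0.76 -0.58 -0.81  0.54 -1.28 -2.39] dq 0.13
10 0.0 [ 0.8  -0.53 -0.87  0.35 -1.38 -2.46] dq 0.19
```

```bash

python3 steer.py '-.037 -.001 -.004 0 0 0;-.037 -.001 -.004 0 0 0;-.037 -.002 -.005 0 0 0;0 0 0 -.0234 .0793 -.0029;0 0 0 -.0234 .0793 -.0029;0 0 0 -.0234 .0793 -.0029;0 0 0 -.0234 .0793 -.0029;0 0 0 -.0234 .0793 -.0029;0 0 0 -.0234 .0793 -.0029;0 0 0 -.0234 .0793 -.0029;0 0 0 -.0234 .0793 -.0029;0 0 0 -.0234 .0793 -.0029;0 0 0 -.0234 .0793 -.0029;0 0 0 0 0 0;0 0 0 0 0 0'
python3 - <<'E'
from plan import *
from plant import env
to(*tgt(.1,.38)); path(*tgt(.1,.065),6)
s=env.snapshot("wrist"); np.savez("pics/w2.npz",**s); cv2.imwrite("pics/w2.png",s["pixels"])
W=lambda x,y,z:H+Ro.from_euler("z",hy).apply([x,y,z])
print(proj(s,[W(-.024,-.101,z) for z in (.171,.236)]))
E
```

```text
time_s: 9.9
eef_pos: [0.4646, 0.1339, 0.3781]
orientation: [1.994, -0.644, 1.755]
contact_force: [0.6, -0.3, -0.3]
width: -0.0
gripper_force: 0.0
t 9.9 p [0.4646 0.1339 0.3781] F [ 0.6 -0.3 -0.3] q [ 0.81 -0.57 -0.73  0.59 -1.38 -2.41]
shift [0.0021 0.0001 0.0011]
rot [ 0.0036  0.0075 -0.0013] 0.008453121800699636
t 9.9 p [0.4646 0.1339 0.3781] F [ 0.6 -0.3 -0.3] q [ 0.81 -0.57 -0.73  0.59 -1.38 -2.41]
shift [-0.3104  0.0004  0.0412]
rot [ 0.0036  0.0075 -0.0013] 0.008453121800699636
1 0.0 [ 0.81 -0.55 -0.82  0.46 -1.38 -2.41] dq 0.13
2 0.0 [ 0.81 -0.49 -0.9   0.32 -1.38 -2.42] dq 0.14
3 0.0 [ 0.81 -0.4  -0.96  0.16 -1.38 -2.43] dq 0.16
4 0.0 [ 0.8  -0.28 -1.   -0.01 -1.38 -2.44] dq 0.18
5 0.0 [ 0.8  -0.12 -1.01 -0.2  -1.38 -2.45] dq 0.19
6 0.0 [ 0.8   0.08 -1.01 -0.39 -1.38 -2.46] dq 0.19
[[339.36695077 323.3657927 ]
 [346.39163145 279.05298753]]
```

View pics/w2.png

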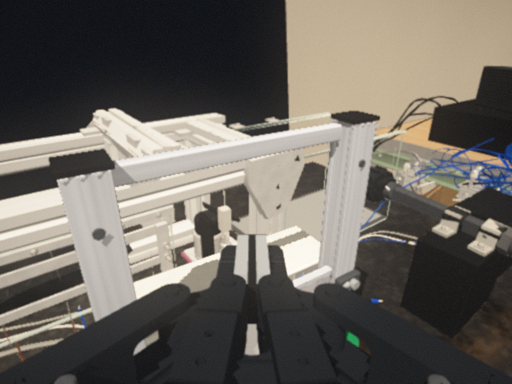

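The view shows both posts, with the clip on the right post at about (350,283) partly behind the gripper. I'll lower the arm and look again from two heights.

```bash

python3 steer.py '-.02 0 .002 0 0 0;-.03 0 .004 0 0 0;-.03 0 .004 0 0 0;-.03 0 .004 0 0 0;-.02 0 .003 0 0 0;0 0 0 0 0 0;0 0 0 0 0 0' 
python3 - <<'E'
from plan import *
from plant import env
s=env.snapshot("wrist"); np.savez("pics/w3.npz",**s)
W=lambda x,y,z:H+Ro.from_euler("z",hy).apply([x,y,z])
c=proj(s,[W(-.024,-.101,z) for z in (.171,.236)]); print(c); cv2.imwrite("pics/w3.png",s["pixels"])
E
```

```text
time_s: 10.65
eef_pos: [0.4656, 0.1339, 0.2485]
orientation: [1.992, -0.645, 1.756]
contact_force: [0.5, -0.7, -0.3]
width: -0.0001
gripper_force: 0.0
[[355.04734871 227.77384254]
 [364.32582918 165.87481757]]
```

View pics/w3.png

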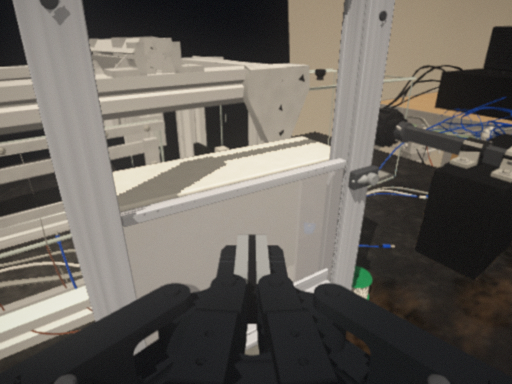

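The clip is visible at about (350–392, 168–188), with the tip near (350,182). I'll go lower for a second view.

```bash

python3 steer.py '-.02 0 .002 0 0 0;-.03 0 .004 0 0 0;-.03 0 .004 0 0 0;-.02 0 .003 0 0 0;0 0 0 0 0 0;0 0 0 0 0 0' 
python3 - <<'E'
from plan import *
from plant import env
s=env.snapshot("wrist"); np.savez("pics/w4.npz",**s)
W=lambda x,y,z:H+Ro.from_euler("z",hy).apply([x,y,z])
c=proj(s,[W(-.024,-.101,z) for z in (.171,.236)]); print(c)
a=load("pics/w3.npz")["pixels"][140:240,320:420]; cy=int(c[:,1].mean()); b=s["pixels"]; print(cy)
y0=max(0,cy-50); b=b[y0:y0+100,320:420]; print(y0)
cv2.imwrite("pics/tips.png",cv2.resize(np.hstack([a,b]),None,fx=4,fy=4,interpolation=cv2.INTER_CUBIC))
E
```

```text
time_s: 11.3
eef_pos: [0.4658, 0.134, 0.1473]
orientation: [1.992, -0.644, 1.756]
contact_force: [0.7, 1.3, 0.5]
width: 0.0001
gripper_force: 0.0
[[370.35381419 126.53114088]
 [381.85254348  44.96320257]]
85
35
```

View pics/tips.png

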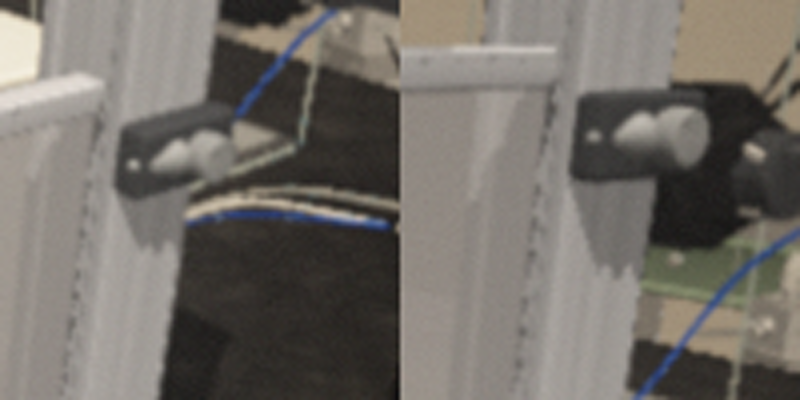

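The crops show the cone pointing left from the round steel head. Its tip is at about (150,161) in the left crop and (612,133) in the right. I'll triangulate these, and refine the hood's pose with the sash top's right corner and the post edges.

```bash
python3 - <<'E'
from plan import *
a=load("pics/w3.npz"); b=load("pics/w4.npz"); t=load("pics/top0.npz")
fa=lambda u,v:np.array([320+(u+.5)/4-.5,140+(v+.5)/4-.5]); fb=lambda u,v:np.array([320+(u-400+.5)/4-.5,35+(v+.5)/4-.5])
ft=lambda u,v:np.array([180+(u+.5)/4.4-.5,150+(v+.5)/4.4-.5])
hf=lambda X:Ro.from_euler("z",-hy).apply(X-H).round(4)
for n,u,v in (("tip",(150,161),(612,133)),("dot",(133,164),(594,136)),("head",(218,155),(690,137)),("clipUL",(118,133),(580,98)),("clipLL",(118,188),(572,177)),("sashtopR",(101,76),(556,50))):
    X,e=tri([(a,fa(*u)),(b,fb(*v))]); print(n,X.round(4),"hood",hf(X),np.round(e,1).tolist())
for z in (.21,.22,.23): print(z,((proj(t,H+Ro.from_euler("z",hy).apply([-.024,-.101,z]))[0]-[180,150]+.5)*4.4).round())
E
```

```text
tip [ 0.5344 -0.0393  0.2181] hood [-0.0149 -0.105   0.2181] [[-0.1, -0.0], [0.1, 0.0]]
dot [ 0.5363 -0.0358  0.2175] hood [-0.0132 -0.1014  0.2175] [[0.1, 0.0], [-0.1, -0.0]]
head [ 0.5284 -0.0582  0.217 ] hood [-0.0197 -0.1243  0.217 ] [[0.1, 0.0], [-0.1, -0.0]]
clipUL [ 0.5397 -0.0335  0.2248] hood [-0.01   -0.099   0.2248] [[0.4, 0.0], [-0.5, -0.0]]
clipLL [ 0.5419 -0.0382  0.2086] hood [-0.0075 -0.1035  0.2086] [[-0.3, -0.0], [0.3, 0.0]]
sashtopR [ 0.5529 -0.0415  0.2336] hood [ 0.0037 -0.1061  0.2336] [[0.2, 0.0], [-0.2, -0.0]]
0.21 [553. 368.]
0.22 [555. 364.]
0.23 [557. 360.]
```

The tip is at about z = 0.218 (±2 mm), so the sash has to rise about 127 mm. I'll make the final alignment by direct image comparison. Next I go down to finger height in front of the lip.

```bash

python3 steer.py '-.02 0 .0024 0 0 0;-.03 0 .0036 0 0 0;-.03 0 .0036 0 0 0;-.0065 0 .001 0 0 0;0 0 0 0 0 0;0 0 0 0 0 0' 
python3 - <<'E'
from plan import *
from plant import env
path(*tgt(0,.062),4)
W=lambda x,y,z:H+Ro.from_euler("z",hy).apply([x,y,z])
s=env.snapshot("wrist"); np.savez("pics/w5.npz",**s); im=s["pixels"].copy()
for x,y,z in [(-.028,-.095,.097),(-.028,.095,.097),(-.028,-.095,.085),(-.028,.095,.085),(-.014,0,.085),(-.01,.01,.062)]:
    u=proj(s,W(x,y,z))[0]; cv2.circle(im,tuple(int(round(v)) for v in u),3,(0,0,255),1)
cv2.imwrite("pics/w5.png",im)
E
```

```text
time_s: 11.95
eef_pos: [0.4655, 0.1343, 0.0603]
orientation: [1.992, -0.645, 1.757]
contact_force: [0.3, 0.6, 0.7]
width: 0.0
gripper_force: 0.0
t 11.95 p [0.4655 0.1343 0.0603] F [0.3 0.6 0.7] q [ 0.81  0.09 -0.99 -0.35 -1.38 -2.41]
shift [0.0142 0.0005 0.0992]
rot [ 0.0042  0.0056 -0.0024] 0.007439990064884063
1 0.0 [ 0.74  0.13 -1.02 -0.6  -1.33 -2.61] dq 0.25
2 0.0 [ 0.68  0.16 -1.02 -0.76 -1.27 -2.73] dq 0.16
3 0.0 [ 0.61  0.2  -1.02 -0.86 -1.21 -2.81] dq 0.11
4 0.0 [ 0.55  0.23 -1.01 -0.93 -1.15 -2.87] dq 0.07
```

View pics/w5.png

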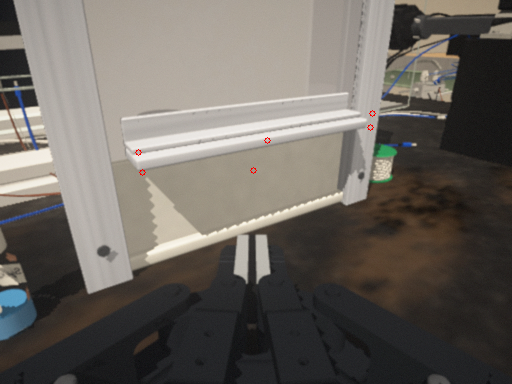

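The lip is at about rows 152–167 on the left (137–141) and 119–127 on the right (368), within about 4 mm of prediction, and the path under it is free. I'll insert now.

```bash

python3 steer.py '.0012 0 .01 0 0 0;.0024 0 .02 0 0 0;.0024 0 .02 0 0 0;.0024 0 .02 0 0 0;.0012 0 .01 0 0 0;.0012 0 .01 0 0 0;0 0 0 0 0 0;0 0 0 0 0 0' 
python3 - <<'E'
from plan import *
from plant import env
to(*tgt(0,.062))
s=env.snapshot("top"); np.savez("pics/t6.npz",**s)
im=s["pixels"][150:270,180:360]
b=env.snapshot("wrist")["pixels"]
cv2.imwrite("pics/t6.png",np.hstack([cv2.resize(im,(432,288),interpolation=cv2.INTER_CUBIC),cv2.resize(b,(368,288))]))
E
```

```text
time_s: 12.8
eef_pos: [0.5383, 0.0804, 0.0583]
orientation: [1.992, -0.643, 1.755]
contact_force: [-0.4, 0.1, 0.6]
width: 0.0002
gripper_force: 0.0
t 12.8 p [0.5383 0.0804 0.0583] F [-0.4  0.1  0.6] q [ 0.57  0.22 -1.01 -0.9  -1.18 -2.83]
shift [ 0.0048 -0.0006  0.0091]
rot [0.0046 0.0061 0.0003] 0.00760781433690406
```

View pics/t6.png

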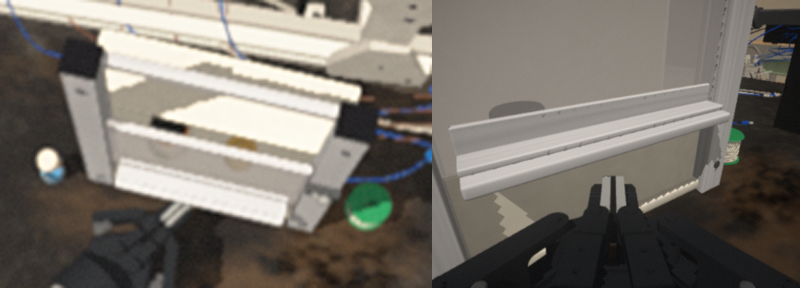

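The tips are at the lip's front and low enough. I'll go 10 mm further in and then rise until contact.

```bash

python3 steer.py '.0012 0 .01 0 0 0;0 0 0 0 0 0;.005 0 -.0006 0 0 0;.005 0 -.0006 0 0 0;0 0 0 0 0 0'; python3 steer.py '.004 0 -.0005 0 0 0;.004 0 -.0005 0 0 0;0 0 0 0 0 0;0 0 0 0 0 0'; python3 steer.py '.004 0 -.0005 0 0 0;.004 0 -.0005 0 0 0;.004 0 -.0005 0 0 0;0 0 0 0 0 0;0 0 0 0 0 0'
```

```text
time_s: 13.4
eef_pos: [0.5465, 0.0746, 0.0685]
orientation: [1.992, -0.642, 1.756]
contact_force: [-0.6, -0.2, 0.4]
width: 0.0
gripper_force: 0.0
time_s: 13.8
eef_pos: [0.5461, 0.0743, 0.0757]
orientation: [1.992, -0.641, 1.754]
contact_force: [0.0, 0.2, 0.1]
width: -0.0
gripper_force: 0.2
time_s: 14.3
eef_pos: [0.5464, 0.0743, 0.0883]
orientation: [1.992, -0.643, 1.755]
contact_force: [-0.1, -0.6, 0.3]
width: -0.0001
gripper_force: 0.2
```

```bash
python3 - <<'E'
from plan import *
from plant import env
s=env.snapshot("top"); im=s["pixels"][150:270,180:360]
b=env.snapshot("wrist")["pixels"]; 
cv2.imwrite("pics/t7.png",np.hstack([cv2.resize(im,(432,288),interpolation=cv2.INTER_CUBIC),cv2.resize(b,(368,288))]))
for _ in range(1): print(env.sense()["contact_force"],env.sense()["wrist_torque"])
E
```

```text
[-0.04223173  0.26516128 -0.32421303] [ 0.62737389  0.79566126 -0.04138748]
```

View pics/t7.png

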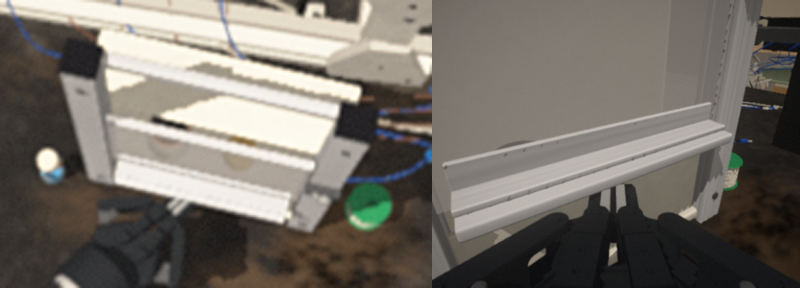

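The top and wrist views show the sash slightly raised, with the tips hidden beneath the lip, so the push works with only small forces. My picture budget is used up, so from here I'll measure numerically. I'll raise another 85 mm.

```bash

python3 steer.py '.005 0 -.0006 0 0 0;.01 0 -.0012 0 0 0;.01 0 -.0012 0 0 0;.01 0 -.0012 0 0 0;.01 0 -.0012 0 0 0;.01 0 -.0012 0 0 0;.01 0 -.0012 0 0 0;.01 0 -.0012 0 0 0;.005 0 -.0006 0 0 0;.003 0 -.0004 0 0 0;.002 0 -.0002 0 0 0;0 0 0 0 0 0;0 0 0 0 0 0' 
python3 - <<'E'
from plan import *
from plant import env
W=lambda x,y,z:H+Ro.from_euler("z",hy).apply([x,y,z])
o,R=to(*tgt(0,.15))
s=env.snapshot("wrist"); np.savez("pics/w8.npz",**s); g=cv2.cvtColor(s["pixels"],cv2.COLOR_BGR2GRAY)
lz=o["eef_pos"][2]+.021
u=proj(s,[W(-.028,-.095,lz+.006),W(-.028,-.095,lz-.006),W(-.028,-.06,lz+.006),W(-.028,-.06,lz-.006),W(-.024,-.101,.218)]); print(lz,u.round(1).tolist())
c=int(u[2,0]); r=int(u[2:4,1].mean()); print("col",c,"rows from",r-25, g[r-25:r+26,c].tolist())
a,b=int(u[4,0]),int(u[4,1]); print("grid cols",a-26,"rows",b-16)
print("\n".join(" ".join("%3d"%v for v in w) for w in g[b-16:b+40:2,a-26:min(512,a+34):2]))
t=env.snapshot("top"); np.savez("pics/t8.npz",**t); t=env.snapshot("scene"); np.savez("pics/s8.npz",**t)
E
```

```text
time_s: 15.7
eef_pos: [0.5469, 0.074, 0.1731]
orientation: [1.992, -0.641, 1.754]
contact_force: [-0.9, -0.1, -1.0]
width: 0.0003
gripper_force: 0.7
t 15.7 p [0.5469 0.074  0.1731] F [-0.9 -0.1 -1. ] q [ 0.55 -0.21 -1.04 -0.51 -1.15 -2.85]
shift [-0.0231 -0.0008  0.0018]
rot [0.0047 0.0066 0.0018] 0.008260270021949593
0.19411719852278178 [[426.1, 168.5], [421.6, 187.9], [386.4, 181.5], [382.5, 202.6], [432.6, 134.3]]
col 386 rows from 167 [186, 184, 182, 182, 184, 190, 195, 197, 182, 156, 129, 116, 120, 151, 180, 189, 189, 188, 186, 187, 188, 188, 197, 200, 188, 171, 152, 144, 136, 133, 127, 125, 117, 97, 74, 71, 75, 71, 73, 72, 74, 74, 69, 70, 74, 73, 73, 75, 74, 73, 77]
grid cols 406 rows 118
125 123  53  50  53  56  56  62  67  63  58  56  56  57  52  49  48  67  78  68  60  48  48  74  70  69  72  74  78  96
124 100  47  47  51  51  52  55  53  50  52  53  51  54  53  49  86 137 141 139 129 119 101  78  78  87  91  89  87  87
127  97  47  48  50  49  50  54  53  52  49  51  88 144 136  82 132 144 142 143 148 149 127 108  84  60  60  58  61  59
124  90  47  47  51  51  52  52  53 
[... 2263 characters left out ...]
  95  96  98 102  99  64  42  39  40  38  37  41  36  37  34  35  36  37  35  39  35  37  39  32  36
134 134 100  99 101  95  95  98  99  96  57  37  37  35  39  36  40  39  39  37  34  35  38  38  39  37  35  32  34  37
150 136 116 103 108  99  96 100 100  95  47  41  42  37  36  36  40  40  41  41  38  39  37  39  39  38  35  33  31  37
187 146 122 106 122 101  99 126 112  87  44  43  41  39  39  38  36  39  38  40  38  35  34  38  38  36  36  35  34  31
148 127 135 133 130 101 114 137 114  74  41  38  42  38  37  41  38  34  36  37  33  36  35  34  37  33  33  33  36  35
118 127 139 138 131 125 131 135 128  69  38  37  40  41  39  32  37  35  35  36  35  33  35  33  35  32  32  33  35  29
```

```bash
python3 - <<'E'
from plan import *
W=lambda x,y,z:H+Ro.from_euler("z",hy).apply([x,y,z])
N={"tip":(-.024,-.101,.2175),"tipB":(-.0125,-.101,.2175),"clipUL":(-.017,-.103,.2265),"clipLL":(-.017,-.103,.2085),"postR_FL":(-.008,-.105,.2),"postR_FL.3":(-.008,-.105,.3),"postR_FR":(-.008,-.135,.19),"sashTR":(0,-.104,.2336),"postL_FR.2":(-.008,.105,.2)}
for f in "w3","w4","w8":
    s=load(f"pics/{f}.npz"); print(f,{k:proj(s,W(*v))[0].round(1).tolist() for k,v in N.items()})
    g=cv2.cvtColor(s["pixels"],cv2.COLOR_BGR2GRAY)
s=load("pics/w5.npz"); g=cv2.cvtColor(s["pixels"],cv2.COLOR_BGR2GRAY)
for y in (.06,0,-.06):
    u=proj(s,[W(0,y,.097),W(-.028,y,.097),W(-.028,y,.085)]); c=int(round(u[2,0])); r=int(u[0,1])-12
    print("w5 y",y,u.round(1).tolist(),"col",c,"row0",r,g[r:r+50,c].tolist())
s=load("pics/w8.npz"); g=cv2.cvtColor(s["pixels"],cv2.COLOR_BGR2GRAY)
for y in (-.06,-.085):
    u=proj(s,[W(0,y,.2),W(-.028,y,.2),W(-.028,y,.188)]); c=int(round(u[2,0])); r=int(u[0,1])-12
    print("w8 y",y,u.round(1).tolist(),"col",c,"row0",r,g[r:r+50,c].tolist())
E
```

```text
w3 {'tip': [361.6, 184.6], 'tipB': [352.1, 180.5], 'clipUL': [358.4, 172.8], 'clipLL': [356.0, 190.2], 'postR_FL': [349.2, 194.3], 'postR_FL.3': [362.8, 90.4], 'postR_FR': [368.0, 196.3], 'sashTR': [346.4, 160.2], 'postL_FR.2': [133.5, 265.4]}
w4 {'tip': [378.4, 69.7], 'tipB': [367.0, 68.6], 'clipUL': [374.6, 57.3], 'clipLL': [371.5, 80.2], 'postR_FL': [363.3, 89.2], 'postR_FL.3': [379.7, -46.0], 'postR_FR': [383.7, 98.0], 'sashTR': [360.1, 47.3], 'postL_FR.2': [106.8, 117.9]}
w8 {'tip': [432.4, 135.2], 'tipB': [413.9, 130.5], 'clipUL': [426.2, 116.3], 'clipLL': [419.8, 146.8], 'postR_FL': [405.6, 155.7], 'postR_FL.3': [440.9, -31.1], 'postR_FR': [429.5, 162.2], 'sashTR': [403.4, 98.8], 'postL_FR.2': [-6.5, 270.1]}
w5 y 0.06 [[180.4, 131.3], [197.7, 141.5], [199.0, 160.6]] col 199 row0 119 [175, 172, 171, 173, 173, 176, 178, 176, 179, 179, 183, 203, 226, 231, 231, 232, 231, 234, 237, 232, 207, 172, 157, 144, 162, 217, 234, 233, 235, 236, 232, 215, 199, 192, 187, 182, 178, 177, 168, 145, 130, 139, 147, 146, 146, 147, 145, 149, 148, 148]
w5 y 0 [[256.6, 120.0], [279.0, 127.9], [278.5, 
[... 538 characters left out ...]
147, 147, 149, 150, 148, 151, 152, 151, 148, 151, 148, 145, 143]
w8 y -0.06 [[345.2, 165.1], [386.4, 181.7], [382.5, 202.8]] col 382 row0 153 [139, 141, 138, 138, 135, 134, 136, 154, 178, 189, 189, 183, 183, 183, 185, 185, 184, 184, 182, 187, 187, 192, 197, 188, 164, 144, 130, 129, 153, 180, 191, 191, 190, 190, 185, 187, 188, 193, 198, 193, 177, 158, 147, 141, 134, 130, 126, 124, 108, 85]
w8 y -0.085 [[374.1, 157.6], [415.6, 172.1], [411.2, 192.0]] col 411 row0 145 [78, 95, 98, 97, 99, 94, 98, 96, 96, 95, 95, 94, 94, 96, 96, 95, 98, 96, 99, 99, 100, 102, 103, 108, 117, 131, 136, 140, 139, 140, 142, 159, 176, 183, 189, 192, 196, 188, 173, 153, 141, 133, 126, 122, 118, 112, 105, 118, 131, 132]
```

```bash
python3 - <<'E'
from plan import *
W=lambda x,y,z:H+Ro.from_euler("z",hy).apply([x,y,z])
s=load("pics/w5.npz"); g=cv2.cvtColor(s["pixels"],cv2.COLOR_BGR2GRAY)
for n,p in {"RFL":(-.008,-.105,0),"RFR":(-.008,-.135,0),"RFm":(-.008,-.12,0),"LFL":(-.008,.135,0),"LFR":(-.008,.105,0),"LFm":(-.008,.12,0)}.items():
    u=proj(s,W(*p))[0]; c,r=int(round(u[0])),int(round(u[1])); print(n,u.round(1),"row0",r-10,g[r-10:r+11,c].tolist())
E
```

```text
RFL [348.  204.9] row0 195 [180, 181, 178, 178, 176, 178, 178, 177, 170, 130, 75, 54, 55, 60, 58, 62, 61, 59, 57, 56, 53]
RFR [368.  197.8] row0 188 [76, 71, 63, 60, 60, 55, 61, 60, 62, 57, 54, 57, 54, 58, 56, 58, 55, 60, 61, 61, 60]
RFm [358.2 201.2] row0 191 [177, 173, 174, 173, 173, 170, 172, 172, 175, 158, 103, 58, 52, 54, 52, 54, 54, 56, 58, 64, 64]
LFL [ 91.3 294.4] row0 284 [169, 168, 166, 166, 168, 168, 169, 168, 147, 90, 51, 45, 51, 45, 47, 50, 50, 53, 52, 52, 55]
LFR [136.6 278.8] row0 269 [72, 45, 41, 44, 44, 42, 44, 54, 56, 57, 55, 56, 54, 53, 53, 51, 51, 48, 51, 50, 50]
LFm [114.6 286.4] row0 276 [170, 167, 169, 166, 169, 165, 169, 163, 138, 83, 54, 48, 48, 51, 52, 49, 51, 53, 53, 56, 57]
```

The post feet show the camera bias is only about 0.5 mm here. The lip's mid-height is now about 0.193 and the tip about 0.218. I'll raise 20 mm and compare the two directly.

```bash

python3 steer.py '.003 0 -.0004 0 0 0;.005 0 -.0006 0 0 0;.005 0 -.0006 0 0 0;.004 0 -.0005 0 0 0;.002 0 -.0002 0 0 0;.001 0 -.0001 0 0 0;0 0 0 0 0 0;0 0 0 0 0 0' 
cat > meas.py <<'E'
from plan import *
from plant import env
import sys
W=lambda x,y,z:H+Ro.from_euler("z",hy).apply([x,y,z])
o=env.sense(); s=env.snapshot("wrist"); np.savez(f"pics/{sys.argv[1]}.npz",**s); g=cv2.cvtColor(s["pixels"],cv2.COLOR_BGR2GRAY)
lz=o["eef_pos"][2]+.0198; print("tcp",o["eef_pos"].round(4),"guess lip",lz)
for y in (-.04,-.055,-.07):
    u=proj(s,[W(-.028,y,lz-.006),W(-.028,y,lz-.016)]); c=int(round(u[0,0])); r=int(u[0,1])-14
    p=g[r:r+28,c].astype(float); k=np.argmin(np.diff(p)[6:])+6; print("y",y,"pred",u[0].round(1),"px/mm",((u[1,1]-u[0,1])/10).round(2),"r0",r,p.astype(int).tolist())
u=proj(s,[W(-.0195,-.101,z) for z in (.2165,.2185)]); print("tip pred .2165/.2185",u.round(1).tolist())
a,b=int(u[0,0]),int(u[0,1]); print("cols",a-20,"rows",b-12)
print("\n".join(" ".join("%3d"%v for v in w) for w in g[b-12:b+13,a-20:a+12]))
E
python3 meas.py w9
```

```text
time_s: 16.65
eef_pos: [0.5472, 0.0741, 0.1938]
orientation: [1.992, -0.642, 1.755]
contact_force: [-0.3, -0.4, -0.1]
width: -0.0003
gripper_force: 0.5
tcp [0.5472 0.0741 0.1938] guess lip 0.21359682427119014
y -0.04 pred [356.5 214.8] px/mm 1.73 r0 200 [206, 200, 185, 169, 153, 148, 144, 138, 135, 135, 126, 107, 88, 78, 81, 80, 78, 79, 77, 77, 78, 77, 76, 79, 79, 76, 77, 77]
y -0.055 pred [376.4 207.2] px/mm 1.68 r0 193 [205, 203, 184, 166, 153, 148, 143, 136, 133, 129, 121, 97, 79, 77, 81, 76, 78, 78, 79, 77, 79, 77, 79, 76, 79, 79, 76, 75]
y -0.07 pred [394.7 200.2] px/mm 1.62 r0 186 [203, 203, 193, 172, 156, 148, 138, 135, 130, 125, 115, 100, 101, 101, 105, 108, 106, 108, 107, 107, 108, 107, 106, 106, 107, 104, 103, 103]
tip pred .2165/.2185 [[417.7, 168.9], [418.4, 165.7]]
cols 397 rows 156
127 128 130 131 131 112  68  55  54  51  54  56  56  55  57  57  56  62  59  59  56  58  55  57  60  73 106 138 158 165 156 132
124 126 131 131 126 107  60  50  57  55  52  56  56  55  56  60  63  59  59  59  57  53  58  61  82 117 144 159 167 166 164 156
123 128 130 134 124  89  56  54  54  
[... 2206 characters left out ...]
  55  54  55  60  68  80  82  90  94  84  58  47  48  47  45
144 164 167 172 185 190 191 193 195 192 191 184 180 172 151 123  96  84  78  79  82  90  97 103 102  98  79  58  47  48  47  48
178 189 189 193 190 194 194 193 192 193 195 193 191 190 182 170 157 151 132 119 107 101 105 103 103  97  71  48  48  47  45  45
191 194 192 195 194 192 194 192 193 192 193 190 191 189 189 188 187 184 180 175 152 121 105 105 103  97  67  47  45  44  44  45
197 194 197 191 195 192 194 192 191 188 189 188 190 191 192 193 197 198 199 201 189 147 112 101 103  91  60  44  41  41  44  43
195 193 194 195 191 192 191 192 190 191 191 192 194 196 199 201 204 204 203 200 192 153 116 103  98  81  53  39  42  39  43  38
```

The lip's mid-height is about 0.2139 and the tip about 0.218, so 4 mm to go.

```bash

python3 steer.py '.001 0 -.0001 0 0 0;.0015 0 -.0002 0 0 0;.001 0 -.0001 0 0 0;.0005 0 -.0001 0 0 0;0 0 0 0 0 0;0 0 0 0 0 0' 
python3 meas.py w10
```

```text
time_s: 17.3
eef_pos: [0.5471, 0.0741, 0.1974]
orientation: [1.993, -0.641, 1.754]
contact_force: [0.1, 0.2, -2.2]
width: -0.0002
gripper_force: 0.9
tcp [0.5471 0.0741 0.1974] guess lip 0.21721037064858997
y -0.04 pred [356.3 214.8] px/mm 1.73 r0 200 [206, 202, 190, 173, 158, 150, 147, 142, 135, 135, 129, 111, 90, 81, 82, 79, 77, 76, 79, 79, 78, 78, 79, 78, 79, 78, 80, 79]
y -0.055 pred [376.3 207.2] px/mm 1.68 r0 193 [205, 202, 188, 171, 156, 148, 144, 138, 136, 132, 124, 102, 83, 78, 78, 77, 77, 77, 78, 79, 78, 78, 79, 78, 74, 76, 76, 78]
y -0.07 pred [394.5 200.3] px/mm 1.62 r0 186 [202, 205, 196, 177, 157, 149, 141, 137, 130, 126, 120, 104, 103, 107, 107, 108, 109, 110, 109, 109, 107, 107, 105, 106, 107, 108, 104, 103]
tip pred .2165/.2185 [[416.4, 174.6], [417.1, 171.5]]
cols 396 rows 162
130 130 131 136 126  99  63  51  56  55  57  54  57  56  60  60  60  61  61  58  56  59  57  55  65  94 135 161 166 167 161 140
156 145 141 138 123  87  53  49  54  55  58  57  57  61  57  61  60  59  59  59  56  54  57  65  95 136 160 168 171 166 164 156
182 174 165 160 141  99  69  60  55  54
[... 2204 characters left out ...]
 202 200 194 190 178 139 106 102  97  71  48  43  44  41  41
194 192 191 192 191 191 192 195 195 197 201 201 203 206 203 200 196 188 182 176 171 159 134 110 106  96  65  47  40  39  38  44
190 190 190 193 193 194 198 200 203 203 205 204 200 196 190 183 178 168 165 156 150 140 122 106 101  90  58  44  38  40  42  41
192 195 195 196 202 201 203 204 204 202 199 192 187 180 172 160 157 152 150 143 140 128 112 103 101  88  73  60  55  45  39  38
198 198 200 204 206 205 201 198 193 186 179 175 163 155 152 148 147 142 140 138 135 119 106 105 106 117 117 109 102  77  66  69
205 205 207 203 199 193 189 181 176 167 160 156 150 147 144 141 140 136 134 132 133 118 105 102 104 110 120 118 121 116 116 115
```

```bash
python3 - <<'E'
from plan import *
W=lambda x,y,z:H+Ro.from_euler("z",hy).apply([x,y,z])
def solve(f,uv,x):  # z (and y) of a pixel on plane hood x
    s=load(f"pics/{f}.npz"); c,d=ray(s,uv); c=Ro.from_euler("z",-hy).apply(c-H); d=Ro.from_euler("z",-hy).apply(d)
    return (c+d*(x-c[0])/d[0]).round(4)
print("w5 E3 shut",solve("w5",(340,125.3),-.028),solve("w5",(278,136.3),-.028),"E4",solve("w5",(340,130.4),-.028))
print("w10 E3",solve("w10",(376,195.7),-.028),solve("w10",(417,182),-.028),"E4",solve("w10",(376,204.1),-.028))
def solvey(f,uv,y):
    s=load(f"pics/{f}.npz"); c,d=ray(s,uv); c=Ro.from_euler("z",-hy).apply(c-H); d=Ro.from_euler("z",-hy).apply(d)
    return (c+d*(y-c[1])/d[1]).round(4)
for f,uv in (("w3",(357.3,180)),("w4",(372.8,68)),("w8",(422,131)),("w9",(415.3,164.8)),("w10",(414.3,170.3))): print(f,solvey(f,uv,-.101))
O=[(load(f"pics/{f}.npz"),np.array(uv)) for f,uv in (("w3",(357,180)),("w4",(372.5,68)),("w8",(422,131)),("w9",(415.3,164.8)),("w10",(414.3,170.3)))]
X,e=tri(O); print(Ro.from_euler("z",-hy).apply(X-H).round(4),np.round(e,1).tolist())
E
```

```text
w5 E3 shut [-0.028  -0.0592  0.0911] [-0.028   0.0006  0.0912] E4 [-0.028  -0.0598  0.087 ]
w10 E3 [-0.028  -0.053   0.2183] [-0.028  -0.0882  0.2178] E4 [-0.028  -0.0543  0.2132]
w3 [-0.0185 -0.101   0.2201]
w4 [-0.0183 -0.101   0.2184]
w8 [-0.0175 -0.101   0.2184]
w9 [-0.0175 -0.101   0.2184]
w10 [-0.0176 -0.101   0.2187]
[-0.016  -0.1036  0.2179] [[-0.1, 0.7], [0.1, 0.3], [0.1, -0.4], [0.2, -0.7], [-0.1, -0.5]]
```

The lip and tip agree to about 0.5 mm. I'll nudge up 0.5 mm, then drop the fingers and withdraw.

```bash

python3 steer.py '.0005 0 0 0 0 0;0 0 0 0 0 0;0 0 0 0 0 0' 
python3 meas.py w11 | head -4
python3 steer.py '-.002 0 .0002 0 0 0;-.005 0 .0006 0 0 0;-.008 0 .001 0 0 0;-.008 0 .001 0 0 0;-.004 0 .0005 0 0 0;-.0006 0 -.005 0 0 0;-.0018 0 -.015 0 0 0;-.0024 0 -.02 0 0 0;-.0024 0 -.02 0 0 0;-.0024 0 -.02 0 0 0;-.0012 0 -.01 0 0 0;0 0 0 0 0 0;0 0 0 0 0 0'
python3 - <<'E'
from plan import *
from plant import env
W=lambda x,y,z:H+Ro.from_euler("z",hy).apply([x,y,z])
s=env.snapshot("wrist"); np.savez("pics/w12.npz",**s); g=cv2.cvtColor(s["pixels"],cv2.COLOR_BGR2GRAY)
for y in (0,-.05):
    u=proj(s,[W(-.028,y,.218),W(-.028,y,.212)]); c=int(round(u[0,0])); r=int(u[0,1])-14
    print(y,u.round(1).tolist(),"r0",r,g[r:r+32,c].tolist())
u=proj(s,[W(-.0178,-.101,z) for z in (.2165,.2185)]); print(u.round(1).tolist())
a,b=int(u[0,0]),int(u[0,1]); print("cols",a-10,"rows",b-9)
print("\n".join(" ".join("%3d"%v for v in w) for w in g[b-9:b+8,a-10:a+10]))
E
```

```text
time_s: 17.65
eef_pos: [0.5471, 0.0741, 0.1978]
orientation: [1.993, -0.641, 1.754]
contact_force: [0.3, 0.4, -1.5]
width: 0.0001
gripper_force: 1.1
tcp [0.5471 0.0741 0.1978] guess lip 0.2175651636126362
y -0.04 pred [356.3 214.8] px/mm 1.73 r0 200 [206, 204, 192, 174, 156, 151, 146, 142, 138, 131, 128, 114, 92, 81, 82, 80, 77, 79, 77, 76, 79, 78, 78, 79, 78, 76, 79, 79]
y -0.055 pred [376.3 207.2] px/mm 1.68 r0 193 [205, 203, 191, 174, 158, 151, 145, 138, 136, 131, 125, 104, 83, 76, 78, 78, 78, 78, 78, 78, 77, 76, 77, 77, 76, 78, 75, 74]
y -0.07 pred [394.6 200.3] px/mm 1.62 r0 186 [202, 205, 197, 177, 161, 150, 142, 135, 133, 131, 121, 107, 101, 104, 107, 108, 107, 108, 108, 107, 108, 105, 104, 104, 105, 104, 104, 102]
time_s: 19.0
eef_pos: [0.4736, 0.1275, 0.1717]
orientation: [1.993, -0.641, 1.755]
contact_force: [-0.0, -0.5, 0.2]
width: -0.0
gripper_force: 0.0
0 [[280.0, 117.3], [279.7, 126.5]] r0 103 [221, 221, 224, 230, 221, 195, 176, 158, 147, 189, 220, 222, 226, 226, 215, 196, 181, 175, 169, 163, 160, 153, 134, 116, 129, 140, 141, 142, 141, 143, 143, 143]
-0.05 [[336.1, 109
[... 888 characters left out ...]
 154 174 171 131  90  74  94 141 153 154 151 148 144 145 140
201 208 210 209 204 202 197 186 163 137 114 105 114 122 123 123 120 122 122 126
221 223 223 222 220 219 221 217 217 212 195 155 106  93  98  97 100 101 102 103
225 226 225 226 227 228 227 227 229 228 222 201 131  79  75  75  77  82  80  85
227 226 227 225 220 219 215 214 209 204 205 190 124  70  66  65  70  72  74  70
212 207 205 200 198 194 188 184 180 179 178 167 114  70  62  60  62  65  65  58
185 181 179 175 174 171 170 169 167 164 164 154 101  68  63  57  57  62  62  54
167 167 166 164 161 163 159 160 159 157 155 139  91  63  62  60  56  62  57  51
161 159 159 157 155 155 152 154 150 150 146 124  82  63  62  60  60  58  55  54
```

The hand is clear and the sash stayed put: lip about 0.2172, tip about 0.2178, level within a millimetre. I'm handing in.

```bash
python3 -c "
from plant import env
print(env.close_job())"
```

```text
the job is handed in; nothing more can be done
None
```

I pushed the sash up with the closed fingertips until the lip was level with the pointer tip (within about 1 mm by the wrist camera). I then withdrew the hand, the sash stayed at that height, and I handed the job in at about 19 s without knowingly touching the bottle, weight, vial or reel.

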